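Put the flask shaker in first gear and set it running

TASK

The loaded flask shaker stands in neutral. Pull its sprung selector knob up, turn it to the mark with one pip and feel for the place where it drops fully home, never forcing it; let go of it, then switch the shaker on by pressing down the raised end of its rocker switch, and leave the flasks standing upright in their clamps.

Things in the scene. Friction and masses are not known exactly. Their poses are not given: they have to be found in the camera images.
- shaker: white flask shaker, 280 (x) x 260 (y) mm, fixed to the bench. Origin: centre of its underside; x to its back, y to its left; its front (-x) faces the robot. Front half: fascia at z 82 mm with the selector knob (axis at x -85, y +50 mm) and the rocker switch (x -85, y -72 mm). Back half: platform at z 97 mm with two stoppered flasks, 150 mm behind knob and switch, tops at z 240 mm
- knob_grip (a point): centre of the grip bar of the black selector knob, on its vertical axis, half-way up the bar. The bar is 16 mm thick, 50 mm long, 31 mm tall, with a pointed nose at one end, upright on a round skirt (radius 26, top 15 mm under this point). Grip the bar across its thickness from above. Axes: -x along the bar to the pointer, y across it, z up
- selector (a joint): height of the knob, m: 0 in neutral, positive pulled up, -0.007 fully home in gear. The spring pushes down with 8 N at 0, 11 N at full pull. A gate 6 mm high keeps it from turning at 0; above 0.007 it turns freely; hard stop at 0.011. Let down in a gear window it rests near 0 on the dog wheel; over the wheel's slot the spring alone drops it home (a firm grip holds it up)
- selector_knob (a joint): angle of the knob, rad, anticlockwise from above, 0 = pointer straight to the shaker's front (neutral, play 0.1). Gear windows from 0.60 to 1.29 to either side; the let-down knob can be turned gently between their ends. The slot lies anywhere from 0.65 to 1.23 (the wheel stopped where it last ran), not exactly at the mark; play in it 0.036 either way. Find it by feel
- pointer_tip (a point): tip of the knob's pointer nose, 28 mm from the axis, at the height of knob_grip
- selector_dog: the hidden dog (flat-ended 6 mm pin, 22 mm from the axis) on the knob's spindle inside the housing. Origin: on the axis, at the underside of the skirt; turns and lifts with the knob. Pressing or turning it against the gearbox with more than 30 N (about 0.6 N m) is forcing it
- gearbox: the hidden gate, stops and dog wheel under the knob (origin on the knob's axis, at the shaker's underside; axes as the shaker's)
- mark_one: round aluminium plate, 24 mm across, 1.5 mm thick, with ONE raised black pip: marks first gear. On the fascia, 48 mm from the knob's axis and 0.94 rad from neutral, to the left or right (this varies). Origin: centre of its underside
- mark_two: the like plate with TWO pips on the other side of neutral: second gear
- switch_press (a point): point on top of the raised end of the grey rocker switch, where to press; 15 mm from its pivot towards the shaker's front. Rocker 46 (x) x 26 (y) mm in a black frame; it stays where it is put
- run_switch (a joint): tilt of the rocker, rad: 0 = off (near end up), 0.36 = fully on (near end pressed down, 5.5 mm of travel at switch_press, about 4 N)
- flask_a: stoppered conical flask, 83 mm across, 140 mm tall with its stopper, standing in the left clamp of the platform; origin: centre of its underside, z up. Leave alone
- flask_b: the same in the right clamp
Not all that is in view belongs to the job. What is shaped like the flask_b but orange is not meant.

How it is judged (in metres and radians):
On the way, in this order (a step that is already met when the one before it is completed fails the run):
1. the knob has been pulled up clear of the gate (value of joint selector above 0.005 m), for 0.1 s.
2. the knob has dropped fully home at the mark with one pip (value of joint selector below -0.0055 m and horizontal distance between pointer_tip and mark_one below 0.03 m), for 0.2 s.
3. the rocker switch is pressed on (value of joint run_switch above 0.31 rad), for 0.1 s.
At the end, for the whole second after the job is handed in: Selector fully home (within 1.5 mm of its lowest position) in the gear at the one-pip mark, rocker fully on (over 0.31 rad), both flasks upright (within 0.15 rad) and within 20 mm of where they stood, in their clamps (all of step 2 and value of joint run_switch above 0.31 rad and angle between each of flask_a, flask_b's own z axis and vertical below 0.15 rad and distance of each of flask_a, flask_b from where it was at the start of the episode below 0.02 m); the robot touches nothing.
It fails at once if the selector is forced: its dog bears on the gearbox with more than 30 N (contact force between selector_dog and gearbox above 30 N).
It fails at once if a flask is tipped in its clamp or lifted out of it (angle between any of flask_a, flask_b's own z axis and vertical above 0.2 rad or distance of any of flask_a, flask_b from where it was at the start of the episode above 0.03 m).
It also fails if it takes over 51 s, if anything falls off the work surface, if the arm or the gripper's body presses on something with over 40 N, if the wrist force passes 120 N, or if a joint passes its speed limit or range.

ROBOT

A 6-joint arm with a two-finger parallel gripper is mounted at the origin on a cart in front of the work surface, level with it; the furniture and walls round the work are solid. World frame = base frame: x ahead of the robot, y to its left, z up, the work surface at z = 0. Lengths are in m, angles in degrees, forces in N, time in s.
With the tool pointing down it reaches from about 0.25 to 0.725 m from the base axis. Payload 9.7 kg.
Tool frame: the origin (TCP) lies midway between the tips of the shut fingers; the grasp point (between the pads) lies 19 mm behind it; z points along the fingers, y is the line along which they close (so a half turn about z gives the same grasp; the last joint's range is limited). The gripper opens to 85 mm and grips with 20 to 120 N. Pads are 22 mm wide; open, the fingers measure 114 mm over their backs; the gripper's body (76 mm by 85 mm) begins 54 mm behind the grasp point. The pads swing forward as they close: fully open they stand 13 mm farther back than shut.
Start: joints at [75.115, 4.979, 10.078, 95.1, 0, 90], TCP at [0.141, 0.532, 0.206] pointing down, gripper open.
Joint ranges: [-179.16, 179.16], [-48.56, 103.87], [-65.8, 70.77], [-126.05, 130.52], [-82.76, 87.17], [-180, 180]. Speed limits (degrees/s): [127.2, 127.2, 147.25, 180, 180, 180].

INTERFACE

Orientations are given as [roll, pitch, yaw] about the fixed x, y, z axes, in that order (R = Rz(yaw) Ry(pitch) Rx(roll)).
In Python, from workcell import bot gives the robot as it stands.
- The arm moves only by the shell command python3 -m crank 'ROWS' [FORCE]. ROWS is JSON, a list of rows, each an object with "gripper": the finger opening in mm, from 0 to 85.4; "travel": the shift along the tool's x, y, z in mm, a list of three; "twist": the turn, a rotation vector about the tool's x, y, z in rad, a list of three. In form: [{"gripper": gripper, "travel": [tx, ty, tz], "twist": [rx, ry, rz]}, ...]. A call has 1 to 12 rows; each row shifts and turns the commanded pose from where the row before left it, along the tool's axes as they then stand; what a row does not reach is not made up. A row lasts 1/8 s, in which the tool goes at most 62.5 mm and 10.7 degrees, less where a joint would pass 70% of its speed; a pose out of reach is approached as far as the arm can. A call is refused whole if a number of a shift passes 62.5 or a number of a turn 0.188, either way. A call with a gripper value outside its range is refused whole. The fingers move at their own pace and stop on an object; FORCE is the grip in N (left out, the last holds). Time passes only in rows, so rows that do not move let the fingers close. It gives the time, the measured TCP pose, the force, the opening and the grip force at its end, in the units of the state.
- bot.get_obs(): the state, without advancing time (a new reading comes with each control period).
- bot.camera(name): name is "side" or "top" or "wrist"; returns the picture (480x640x3 uint8, red, green, blue); there is no depth.
- bot.calibration(name): a dict with "vfov" (degrees; the focal length in pixels is half the picture's height over the tangent of half this angle, whatever the lens; pixels are square), "cx", "cy" (the principal point, pixels), "camera_from_world" (4x4, takes a point from world to camera coordinates). Camera axes: x right, y down, z forward; pixel columns grow to the right and rows downward; lengths in m; the calibration is good to about 2 mm. A picture is of the moment at which its call begins: read the wrist's pose just before it. calibration takes no time and is no camera call; for the wrist camera it gives the pose at the moment of the call.
- bot.job_done(): hands the job in; it is judged then, once.
The state is a dict: "time": time; "q": joint angles; "qd": joint speeds; "joint_efforts": joint torques, N m; "ee_pos": TCP position; "tcp_rot": TCP orientation; "wrist_force": force on the tool from outside, world axes, zero at the start; "torque": the same for the moment, N m; "opening": finger opening in m; "grasp_force": force on a finger pad.
Only numpy, scipy, OpenCV 4.12 (cv2) and the standard library are available. Lean on these libraries where they do the work, as an engineer would, in place of code of your own. Each camera call takes 0.05 s, during which the arm holds its last target. There are 200 camera calls.

## Working session

There is one attempt and no reset: what is moved stays moved. The work goes in short steps, Python scripts to look and compute and a shell command to move; the robot and the scene stay as the last step left them, time stands still between calls to the robot, and variables do not carry over. Pictures are saved under pics/ and viewed, at most 10 in all, crops included, and the job is handed in when it is done.

```bash
mkdir -p pics; ls
python3 - <<'E'
from workcell import bot
import cv2,json
for n in("top","side"):
    im=bot.camera(n); cv2.imwrite(f"pics/{n}0.png",im[:,:,::-1])
    c=bot.calibration(n); print(n,c)
print(bot.get_obs())
E
```

```text
pics
top {'vfov': 49.65323044008582, 'cx': 322.443730931121, 'cy': 241.1544573435888, 'camera_from_world': array([[-0.00166836, -0.99941454, -0.03417309, -0.08719658],
       [-0.99457315,  0.00521325, -0.10390894,  0.59306386],
       [ 0.10402626,  0.03381428, -0.99399956,  0.91026283],
       [ 0.        ,  0.        ,  0.        ,  1.        ]])}
side {'vfov': 51.71412856487668, 'cx': 323.4679008844124, 'cy': 228.9590301388128, 'camera_from_world': array([[ 0.98339881, -0.18144324, -0.00226527, -0.58982583],
       [-0.08232581, -0.43500064, -0.89665875,  0.10291794],
       [ 0.16170727,  0.88195963, -0.44271657,  1.01648434],
       [ 0.        ,  0.        ,  0.        ,  1.        ]])}
{'time': 0.1, 'q': array([ 7.51149822e+01,  5.00582652e+00,  1.00384752e+01,  9.50996703e+01,
       -1.68437833e-05,  8.99984985e+01]), 'qd': array([ 0.07268532, -0.09585975,  0.02103678, -0.00678363, -0.04543407,
       -0.07944408]), 'joint_efforts': array([-2.49862924e-04, -5.21558189e+01,  4.65656698e+01,  1.59658300e-02,
       -2.03744946e-06, -1.32046063e-05]), 'ee_pos': array([0.14122193, 0.53130974, 0.2051697 ]), 'tcp_rot': array([-1.79932978e+02,  1.50873913e-05,  1.65116484e+02]), 'wrist_force': array([ 0.79690524, -0.42226022,  0.24520012]), 'torque': array([0.00458029, 0.00358999, 0.01851277]), 'grasp_force': 0.0, 'opening': 0.08535085280312088}
```

View pics/top0.png

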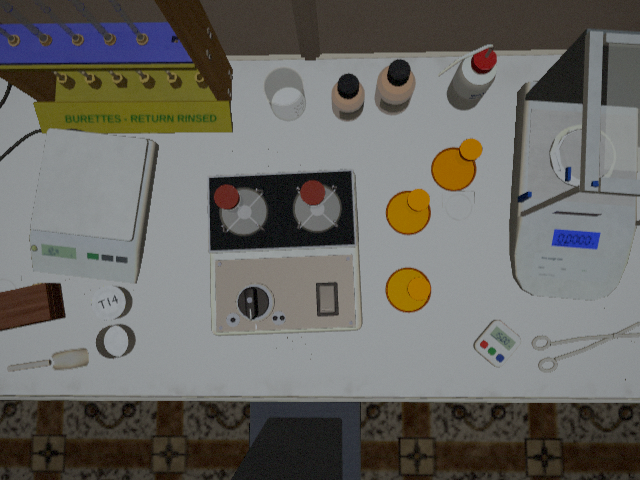

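View pics/side0.png

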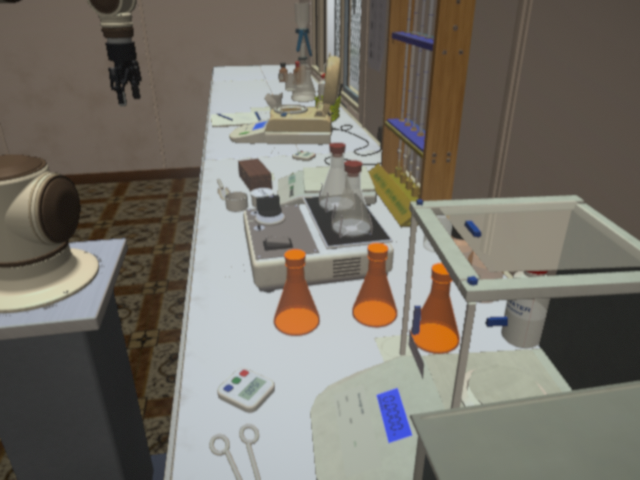

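Top view: the shaker is at (285,250), with the knob at (255,301), the rocker at (327,299), and marks at (232,320) and (279,318). The real flasks stand on its platform at (243,210) and (317,208), and the orange flasks at (408,212), (454,168) and (408,290) are decoys. The grey cup and T14 lid to the left could also be confused with the knob. Next is a close crop to check.

Run:
```python
import cv2
im=cv2.imread("pics/top0.png")[245:340,205:365]
cv2.imwrite("pics/crop1.png",cv2.resize(im,None,fx=5,fy=5,interpolation=cv2.INTER_CUBIC))
```

```text
(no output)
```

View pics/crop1.png

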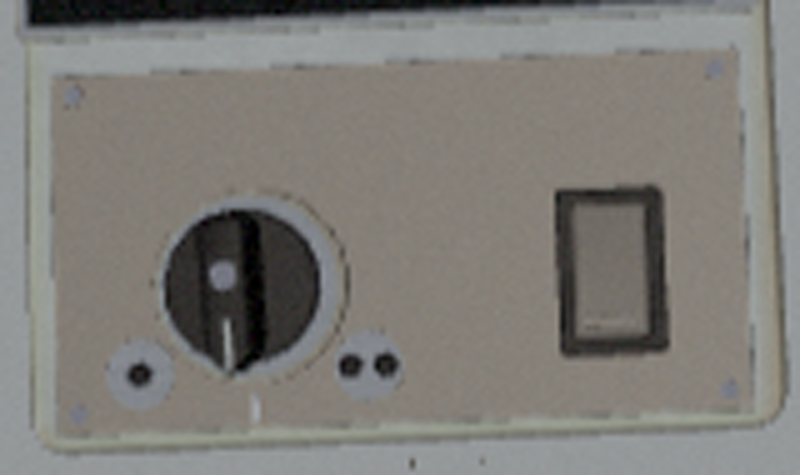

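```bash
cat > h.py <<'E'
import numpy as np
from workcell import bot
from scipy.optimize import least_squares
def cam(n):
    c=bot.calibration(n); return c, 240/np.tan(np.radians(c["vfov"]/2))
def proj(n,P,c=None):
    c,f=cam(n) if c is None else c
    p=np.atleast_2d(P)@c["camera_from_world"][:3,:3].T+c["camera_from_world"][:3,3]
    return np.c_[c["cx"]+f*p[:,0]/p[:,2], c["cy"]+f*p[:,1]/p[:,2]]
def W(s,P):
    P=np.atleast_2d(P).astype(float); a=s[2]; R=np.array([[np.cos(a),-np.sin(a)],[np.sin(a),np.cos(a)]])
    return np.c_[P[:,:2]@R.T+s[:2],P[:,2]]
E
python3 - <<'E'
from h import *
px=np.array([[139,374],[369,365],[612,270.5]])/5+[205,245]-0.4
S=np.array([[-.1133,.0888,.084],[-.1133,.0112,.084],[-.085,-.072,.085]])
r=least_squares(lambda s:(proj("top",W(s,S))-px).ravel(),[.5,0,0])
print(r.x,np.degrees(r.x[2]),r.fun.reshape(-1,2))
s=r.x; print("knob",W(s,[-.085,.05,.1]),"switch press",W(s,[-.1,-.072,.09]))
dot=np.array([222,275])/5+[205,245]-.4
for z in(.1,.11,.12,.13,.14): print(z,proj("top",W(s,[-.085,.05,z]))-dot, proj("side",W(s,[-.085,.05,z])))
E
```

```text
[ 0.57162681 -0.02332592  0.03857311] 2.2100763760520366 [[ 0.14573694 -0.00778204]
 [-0.0877601  -0.0078042 ]
 [-0.05692112  0.01749958]]
knob [[0.48476186 0.02335899 0.1       ]] switch press [[ 0.47447777 -0.09912871  0.09      ]]
0.1 [[4.37977828 2.13082635]] [[269.11373416 211.93873402]]
0.11 [[3.3661233  2.20484662]] [[268.87764667 207.70575192]]
0.12 [[2.32854118 2.28061411]] [[268.63959148 203.43748933]]
0.13 [[1.26617462 2.35819145]] [[268.39954387 199.13350331]]
0.14 [[0.17812484 2.43764425]] [[268.15747873 194.7933435 ]]
```

```bash
python3 -m crank '[{"gripper":50,"travel":[0,0,-35],"twist":[0,0,-0.1]},{"gripper":50,"travel":[0,0,-35],"twist":[0,0,0.1]},{"gripper":50,"travel":[-42,-36,0],"twist":[0,0,0]},{"gripper":50,"travel":[-42,-36,0],"twist":[0,0,0]},{"gripper":50,"travel":[-42,-36,0],"twist":[0,0,0]},{"gripper":50,"travel":[-42,-36,0],"twist":[0,0,0]},{"gripper":50,"travel":[-42,-36,0],"twist":[0,0,0]},{"gripper":50,"travel":[-42,-36,0],"twist":[0,0,0]},{"gripper":50,"travel":[-42,-36,0],"twist":[0,0,0]},{"gripper":50,"travel":[-42,-36,0],"twist":[0,0,0]},{"gripper":50,"travel":[-42,-36,0],"twist":[0,0,0]},{"gripper":50,"travel":[-42,-36,0],"twist":[0,0,0]}]'; python3 -c "
from workcell import bot
print(bot.get_obs()['q'])"
```

```text
time: 1.6
ee_pos: [0.4554, 0.074, 0.2756]
tcp_rot: [180.0, -0.0, 165.1]
wrist_force: [0.8, 1.4, -0.5]
opening: 0.05
grasp_force: 0.0
[ 9.22132219e+00 -4.91609700e+00  8.08287615e+00  1.02999677e+02
  6.42739990e-03  2.41146318e+01]
```

```bash
python3 -m crank '[{"gripper":50,"travel":[-41.4,-41.3,0],"twist":[0,0,0]},{"gripper":50,"travel":[0,0,0],"twist":[0,0,-0.15]},{"gripper":50,"travel":[0,0,0],"twist":[0,0,-0.148]},{"gripper":50,"travel":[0,0,0],"twist":[0,0,0]}]'
python3 - <<'E'
from h import *
import cv2
c=cam("wrist"); im=bot.camera("wrist")[:,:,::-1]; cv2.imwrite("pics/w1.png",im)
print(c)
s=[ 0.57162681,-0.02332592,0.03857311]
print(proj("wrist",W(s,[[-.1133,.0888,.084],[-.1133,.0112,.084],[-.085,-.072,.085],[-.085,.05,.1],[-.085,.05,.13]]),c))
sd=bot.camera("side")[:,:,::-1]; 
im0=cv2.imread("pics/side0.png")[170:260,230:330]
cv2.imwrite("pics/crop2.png",cv2.resize(im0,None,fx=6,fy=6,interpolation=cv2.INTER_CUBIC))
E
```

```text
time: 2.1
ee_pos: [0.4841, 0.025, 0.2754]
tcp_rot: [180.0, -0.0, -177.9]
wrist_force: [1.5, 0.3, 0.3]
opening: 0.0501
grasp_force: 0.0
({'vfov': 71.90360374546397, 'cx': 309.6920509271802, 'cy': 248.463107023054, 'camera_from_world': array([[-3.53925450e-02,  9.99373372e-01,  4.81703424e-04,
        -7.86035225e-03],
       [ 9.47270454e-01,  3.33937234e-02,  3.18690360e-01,
        -5.22941424e-01],
       [ 3.18474573e-01,  1.17355663e-02, -9.47858757e-01,
         2.92600953e-01],
       [ 0.00000000e+00,  0.00000000e+00,  0.00000000e+00,
         1.00000000e+00]])}, np.float64(330.91669967029316))
[[343.90734767 190.19932245]
 [272.30255453 190.43266195]
 [198.1428299  216.44465927]
 [308.16663185 219.27288252]
 [308.04752739 226.47498292]]
```

View pics/w1.png

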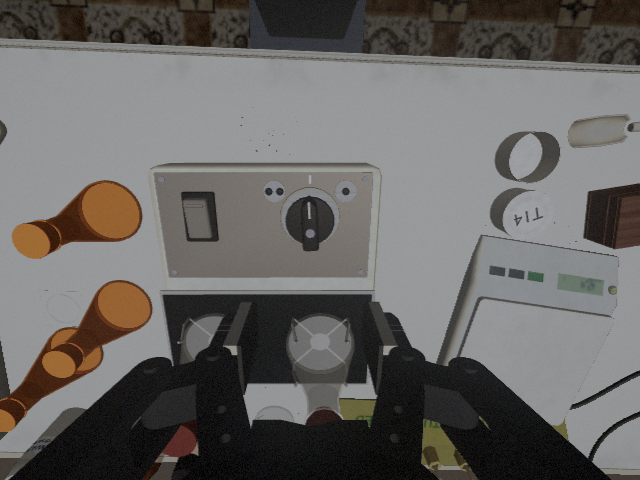

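View pics/crop2.png

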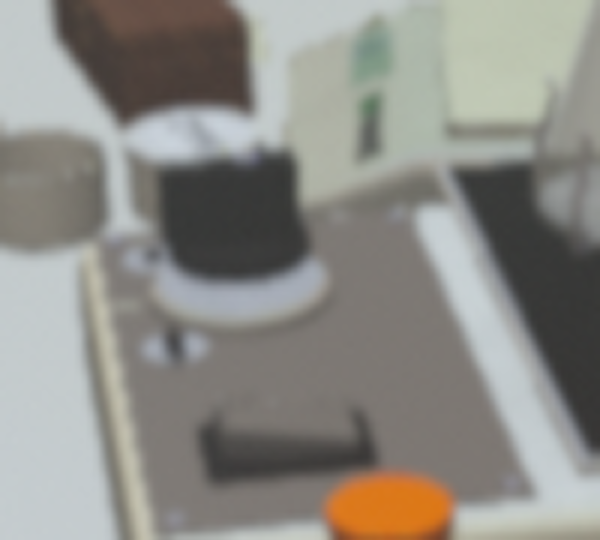

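Wrist view: one-pip mark (346,191), two-pip mark (274,191), bar nose (309,198), bar rear (310,250) and rocker (199,216). These agree with the fit to within 2 px. In the side crop the bar top is near (268,197), which gives z≈0.134.

Run:
```python
from h import *
s=[ 0.57162681,-0.02332592,0.03857311]
for z in (.12,.13,.14):
    P=W(s,[[-.113,.05,z],[-.063,.05,z],[-.085,.05,z]])
    print(z,proj("wrist",P).round(1).tolist(),proj("side",P).round(1).tolist())
px=np.array([[346,191],[274,191],[199,216.5]])
S=np.array([[-.1133,.0888,.084],[-.1133,.0112,.084],[-.085,-.072,.085]])
r=least_squares(lambda t:(proj("wrist",W(t,S))-px).ravel(),s); print(r.x,W(r.x,[[-.085,.05,.1],[-.1,-.072,.09]]))
```

```text
0.12 [[307.6, 196.1], [307.9, 244.6], [307.8, 223.9]] [[255.6, 204.6], [278.8, 202.5], [268.6, 203.4]]
0.13 [[307.6, 197.9], [307.9, 247.7], [307.8, 226.4]] [[255.3, 200.3], [278.6, 198.2], [268.4, 199.1]]
0.14 [[307.5, 199.8], [307.9, 251.0], [307.7, 229.1]] [[255.0, 195.9], [278.4, 193.9], [268.2, 194.8]]
[ 0.57199725 -0.02218249  0.03015139] [[ 0.48552854  0.02523231  0.1       ]
 [ 0.47421327 -0.09716444  0.09      ]]
```

```bash
python3 -m crank '[{"gripper":50,"travel":[0,0,45],"twist":[0,0,0]},{"gripper":50,"travel":[0,0,45],"twist":[0,0,0]},{"gripper":50,"travel":[0,0,40],"twist":[0,0,0]},{"gripper":50,"travel":[0,0,25],"twist":[0,0,0]},{"gripper":50,"travel":[0,0,10],"twist":[0,0,0]},{"gripper":50,"travel":[0,0,0],"twist":[0,0,0]}]' 30; python3 -m crank '[{"gripper":30,"travel":[0,0,0],"twist":[0,0,0]},{"gripper":18,"travel":[0,0,0],"twist":[0,0,0]},{"gripper":14,"travel":[0,0,0],"twist":[0,0,0]},{"gripper":10,"travel":[0,0,0],"twist":[0,0,0]},{"gripper":10,"travel":[0,0,0],"twist":[0,0,0]}]' 30; python3 -c "
from h import *
import cv2
print(bot.get_obs()['torque'])
cv2.imwrite('pics/w2.png',bot.camera('wrist')[:,:,::-1])"
```

```text
time: 2.95
ee_pos: [0.484, 0.0253, 0.1109]
tcp_rot: [-180.0, -0.0, -177.9]
wrist_force: [-0.5, 0.3, 0.5]
opening: 0.0501
grasp_force: 0.0
time: 3.58
ee_pos: [0.4843, 0.0252, 0.111]
tcp_rot: [-180.0, 0.0, -177.8]
wrist_force: [0.0, 0.0, 2.0]
opening: 0.0099
grasp_force: 0.9
[-0.01933798 -0.05737764  0.02994661]
```

View pics/w2.png

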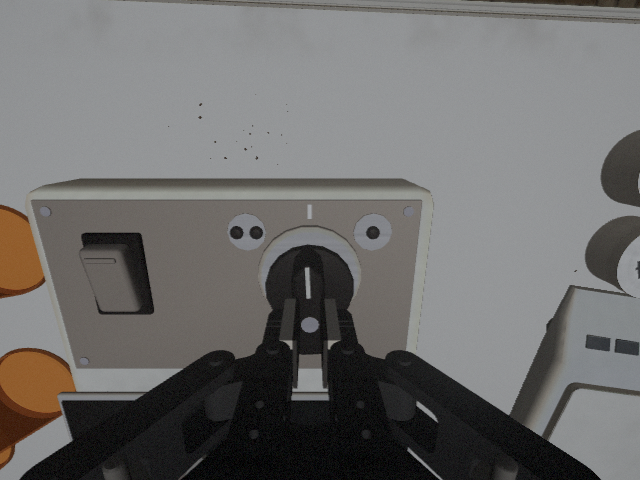

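The wrist view shows the fingers shut to 10 mm without holding the bar; the dot on its top is at (310,324), between the tips. So the bar top must be lower than I thought, or I am off along x. Checking.

Run:
```python
from h import *
S=np.array([[-.1133,.0888,.084],[-.1133,.0112,.084],[-.130,.05,.082]])
px=np.array([[373,233],[247,232],[309,211]])
r=least_squares(lambda t:(proj("wrist",W(t,S[:2]))-px[:2]).ravel(),[.5716,-.0233,.035]); s=r.x
print(s,W(s,[[-.085,.05,.1],[-.1,-.072,.09]]))
for z in (.09,.10,.11,.12,.13): print(z,proj("wrist",W(s,[[-.085,.05,z],[-.113,.05,z],[-.111,.05,z]])).round(1).tolist())
o=bot.get_obs();print(o["ee_pos"],proj("wrist",o["ee_pos"]))
print(proj("wrist",W(s,[-.085,-.072,.085])))
```

```text
[ 0.57221716 -0.02246685  0.02836161] [[ 0.48583346  0.02510263  0.1       ]
 [ 0.47429914 -0.09727367  0.09      ]]
0.09 [[309.7, 278.8], [310.0, 235.8], [310.0, 239.0]]
0.1 [[309.7, 285.7], [310.1, 240.7], [310.0, 244.1]]
0.11 [[309.7, 293.2], [310.1, 246.3], [310.1, 249.8]]
0.12 [[309.7, 301.5], [310.1, 252.4], [310.1, 256.1]]
0.13 [[309.7, 310.8], [310.2, 259.3], [310.1, 263.1]]
[0.4843014  0.02516611 0.1110312 ] [[309.88311183 291.56641076]]
[[118.10343001 274.20887919]]
```

Run:
```python
import cv2
im=cv2.imread("pics/w2.png")[215:400,235:385]
cv2.imwrite("pics/crop3.png",cv2.resize(im,None,fx=3.2,fy=3.2,interpolation=cv2.INTER_CUBIC))
im=cv2.imread("pics/w2.png")
from h import *
sd=bot.camera("side")[:,:,::-1][150:250,220:330]
cv2.imwrite("pics/crop4.png",cv2.resize(sd,None,fx=6,fy=6,interpolation=cv2.INTER_CUBIC))
o=bot.get_obs();print(o['opening'],o['grasp_force'],proj("side",o["ee_pos"]))
```

```text
0.010020283323721558 1.127871282005799 [[268.55563608 206.95946349]]
```

View pics/crop3.png

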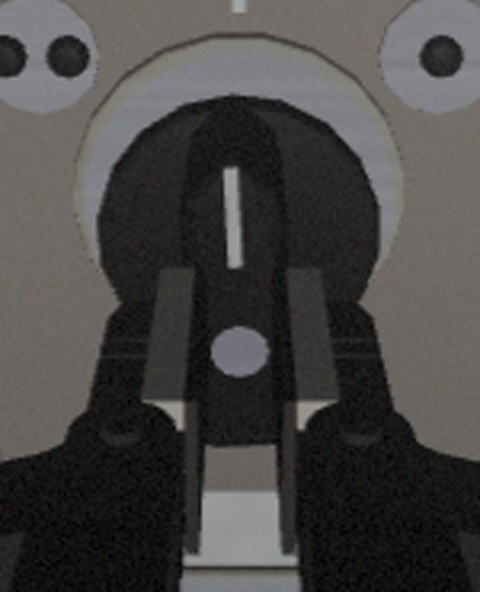

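View pics/crop4.png

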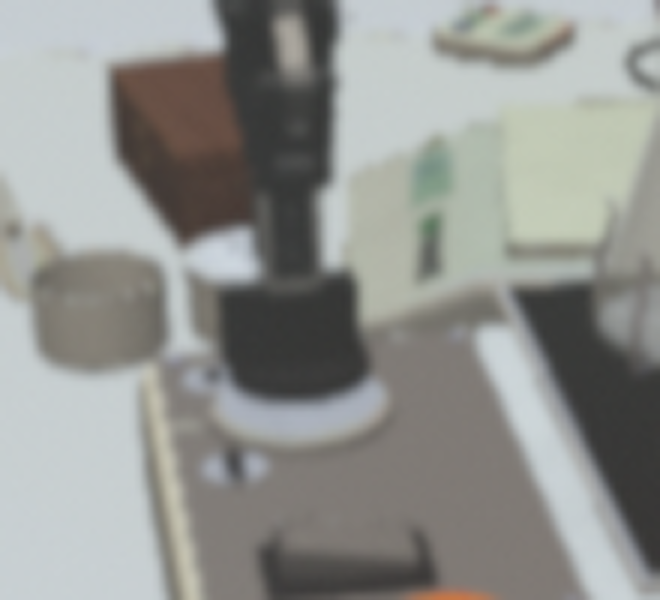

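```bash
python3 -m crank '[{"gripper":3,"travel":[0,0,0],"twist":[0,0,0]},{"gripper":3,"travel":[0,0,0],"twist":[0,0,0]}]' 30
python3 - <<'E'
from h import *
s=[ 0.57221716,-0.02246685,0.02836161]
for z in (.10,.11,.12,.13,.135): 
  P=W(s,[[-.063,.05,z],[-.063,.058,z],[-.063,.042,z]]);print(z,proj("wrist",P).round(1).tolist())
E
```

```text
time: 3.92
ee_pos: [0.4842, 0.0251, 0.1109]
tcp_rot: [-180.0, 0.0, -177.8]
wrist_force: [0.2, -0.4, 2.1]
opening: 0.0027
grasp_force: 1.2
0.1 [[309.4, 318.5], [322.3, 318.6], [296.4, 318.4]]
0.11 [[309.4, 327.4], [323.0, 327.5], [295.7, 327.3]]
0.12 [[309.3, 337.2], [323.7, 337.3], [295.0, 337.1]]
0.13 [[309.3, 348.0], [324.4, 348.1], [294.2, 347.9]]
0.135 [[309.3, 353.8], [324.8, 353.9], [293.8, 353.7]]
```

Run:
```python
from h import *
import cv2
a=cv2.imread("pics/w2.png",0).astype(int); b=cv2.cvtColor(bot.camera("wrist"),cv2.COLOR_RGB2GRAY).astype(int)
cv2.imwrite("pics/w3.png",b)
print(abs(a-b)[290:400,250:370].mean())
for r in (305,325,340,360): print(r,a[r,270:352:2].tolist(),b[r,270:352:2].tolist(),sep='\n')
print(bot.get_obs()['opening'],bot.calibration("wrist")["camera_from_world"])
```

```text
20.65659090909091
305
[89, 33, 27, 32, 29, 32, 38, 51, 53, 57, 57, 59, 55, 20, 14, 23, 29, 34, 35, 33, 33, 36, 37, 34, 31, 22, 23, 31, 55, 54, 57, 52, 53, 37, 30, 35, 33, 29, 32, 26, 101]
[46, 28, 24, 27, 32, 26, 23, 31, 33, 30, 31, 52, 56, 56, 53, 54, 59, 18, 22, 36, 35, 33, 14, 25, 59, 51, 53, 53, 54, 32, 34, 33, 31, 24, 30, 32, 31, 22, 34, 35, 101]
325
[23, 27, 29, 24, 32, 28, 53, 55, 52, 52, 53, 51, 19, 16, 15, 20, 111, 116, 113, 113, 113, 115, 114, 113, 92, 20, 20, 22, 32, 53, 51, 49, 51, 52, 53, 22, 27, 31, 25, 26, 25]
[104, 100, 61, 27, 26, 24, 29, 28, 32, 23, 53, 56, 55, 54, 57, 58, 34, 19, 16, 111, 114, 114, 12, 22, 45, 50, 53, 51, 54, 54, 44, 23, 24, 26, 26, 23, 30, 25, 96, 102, 104]
340
[21, 14, 22, 25, 13, 94, 100, 105, 104, 104, 106, 62, 30, 26, 18, 27, 29, 30, 23, 29, 31, 26, 25, 26, 23, 25, 19, 26, 31, 97, 105, 101, 104, 106, 103, 56, 23, 19, 10, 14, 24]
[101, 28, 26, 23, 20, 20, 19, 11, 21, 29, 72, 79, 81, 83, 85, 78, 38, 21, 21, 28, 32, 27, 27, 27, 40, 84, 83, 86, 80, 78, 77, 25, 8, 21, 24, 15, 17, 25, 20, 54, 100]
360
[14, 12, 13, 24, 21, 20, 17, 19, 18, 11, 21, 27, 47, 40, 31, 98, 98, 100, 98, 98, 99, 96, 98, 98, 97, 101, 15, 45, 48, 29, 20, 16, 6, 8, 22, 18, 19, 22, 23, 23, 10]
[20, 24, 27, 18, 24, 18, 17, 16, 22, 18, 25, 14, 17, 13, 25, 21, 46, 45, 56, 97, 99, 102, 46, 44, 24, 7, 0, 24, 23, 24, 11, 13, 9, 19, 2, 21, 22, 21, 24, 21, 22]
0.003208327543300047 [[-3.67631690e-02  9.99323903e-01  4.53188821e-04 -7.28855314e-03]
 [ 9.46942673e-01  3.46912631e-02  3.19524789e-01 -4.70557712e-01]
 [ 3.19293037e-01  1.21758876e-02 -9.47577809e-01  1.36148280e-01]
 [ 0.00000000e+00  0.00000000e+00  0.00000000e+00  1.00000000e+00]][ WARN:0@0.238] global loadsave.cpp:1063 imwrite_ Unsupported depth image for selected encoder is fallbacked to CV_8U.
```

```bash
python3 -m crank '[{"gripper":50,"travel":[0,0,0],"twist":[0,0,0]},{"gripper":50,"travel":[-1,0,0],"twist":[0,0,0]},{"gripper":50,"travel":[0,0,0],"twist":[0,0,0]},{"gripper":50,"travel":[0,0,4],"twist":[0,0,0]},{"gripper":50,"travel":[0,0,4],"twist":[0,0,0]},{"gripper":50,"travel":[0,0,4],"twist":[0,0,0]},{"gripper":50,"travel":[0,0,0],"twist":[0,0,0]}]' 30; python3 -m crank '[{"gripper":50,"travel":[0,0,3],"twist":[0,0,0]},{"gripper":50,"travel":[0,0,2],"twist":[0,0,0]},{"gripper":24,"travel":[0,0,0],"twist":[0,0,0]},{"gripper":16,"travel":[0,0,0],"twist":[0,0,0]},{"gripper":12,"travel":[0,0,0],"twist":[0,0,0]},{"gripper":12,"travel":[0,0,0],"twist":[0,0,0]}]' 30
python3 - <<'E'
from h import *
s=[ 0.5719,-0.0230,0.033]
print(proj("side",W(s,[[-.1133,.0112,.084],[-.085,-.072,.085]])))
E
```

```text
time: 4.85
ee_pos: [0.4849, 0.0252, 0.0983]
tcp_rot: [-180.0, -0.0, -177.8]
wrist_force: [0.8, -0.5, -0.8]
opening: 0.05
grasp_force: 0.0
time: 5.6
ee_pos: [0.4851, 0.0251, 0.094]
tcp_rot: [-180.0, 0.0, -177.8]
wrist_force: [-0.9, -1.7, 2.6]
opening: 0.015
grasp_force: 31.3
[[258.44769557 227.35444017]
 [277.05320223 243.70990029]]
```

```bash
python3 -m crank '[{"gripper":10,"travel":[0,0,-2],"twist":[0,0,0]},{"gripper":10,"travel":[0,0,-2],"twist":[0,0,0]},{"gripper":10,"travel":[0,0,-2],"twist":[0,0,0]},{"gripper":10,"travel":[0,0,-2],"twist":[0,0,0]},{"gripper":10,"travel":[0,0,-1],"twist":[0,0,0]},{"gripper":10,"travel":[0,0,0],"twist":[0,0,0]},{"gripper":10,"travel":[0,0,0],"twist":[0,0,0]}]' 35; python3 -c "
from workcell import bot
print(bot.get_obs()['torque'])"
```

```text
time: 6.48
ee_pos: [0.485, 0.0251, 0.1027]
tcp_rot: [-180.0, -0.0, -177.8]
wrist_force: [1.4, -4.2, -10.5]
opening: 0.0146
grasp_force: 33.9
[-1.00067175 -0.14234483 -0.00925608]
```

```bash
python3 -m crank '[{"gripper":10,"travel":[0,0,0],"twist":[0,0,0.08]},{"gripper":10,"travel":[0,0,0],"twist":[0,0,0.08]},{"gripper":10,"travel":[0,0,0],"twist":[0,0,0]}]' 35; python3 -c "
from workcell import bot
print(bot.get_obs()['torque'])"; python3 -m crank '[{"gripper":10,"travel":[0,0,0],"twist":[0,0,0.08]},{"gripper":10,"travel":[0,0,0],"twist":[0,0,0.08]},{"gripper":10,"travel":[0,0,0],"twist":[0,0,0.08]},{"gripper":10,"travel":[0,0,0],"twist":[0,0,0.08]},{"gripper":10,"travel":[0,0,0],"twist":[0,0,0.08]},{"gripper":10,"travel":[0,0,0],"twist":[0,0,0.09]},{"gripper":10,"travel":[0,0,0],"twist":[0,0,0]},{"gripper":10,"travel":[0,0,0],"twist":[0,0,0]}]' 35; python3 -c "
from workcell import bot
print(bot.get_obs()['torque'])"
```

```text
time: 6.85
ee_pos: [0.485, 0.0252, 0.1027]
tcp_rot: [-180.0, -0.0, 173.1]
wrist_force: [0.4, -3.8, -9.1]
opening: 0.0149
grasp_force: 33.9
[-0.83821723 -0.15101574 -0.00174501]
time: 7.85
ee_pos: [0.4851, 0.0254, 0.1028]
tcp_rot: [180.0, -0.0, 145.1]
wrist_force: [1.1, -2.9, -9.7]
opening: 0.0154
grasp_force: 33.9
[-0.36922281 -0.39189098 -0.01417084]
```

```bash
python3 -m crank '[{"gripper":10,"travel":[0,0,2],"twist":[0,0,0]},{"gripper":10,"travel":[0,0,2],"twist":[0,0,0]},{"gripper":10,"travel":[0,0,2],"twist":[0,0,0]},{"gripper":10,"travel":[0,0,2],"twist":[0,0,0]},{"gripper":10,"travel":[0,0,0],"twist":[0,0,0]}]' 30; python3 -m crank '[{"gripper":19,"travel":[0,0,0],"twist":[0,0,0]},{"gripper":19,"travel":[0,0,0],"twist":[0,0,0]},{"gripper":19,"travel":[0,0,0],"twist":[0,0,0]}]' 20
python3 - <<'E'
from h import *
import cv2
print(bot.get_obs()['torque'])
cv2.imwrite("pics/s_a.png",bot.camera("side")[:,:,::-1]);cv2.imwrite("pics/w_a.png",bot.camera("wrist")[:,:,::-1])
E
```

```text
time: 8.48
ee_pos: [0.4851, 0.0253, 0.0947]
tcp_rot: [180.0, -0.0, 145.0]
wrist_force: [1.2, -0.3, -8.2]
opening: 0.0152
grasp_force: 34.2
time: 8.85
ee_pos: [0.4854, 0.0252, 0.0954]
tcp_rot: [180.0, 0.1, 144.9]
wrist_force: [0.4, 0.2, -0.1]
opening: 0.0189
grasp_force: 0.0
[-0.00269678 -0.01045976 -0.04303337]
```

```bash
python3 -m crank '[{"gripper":17.5,"travel":[0,0,0],"twist":[0,0,0.03]},{"gripper":17.5,"travel":[0,0,0],"twist":[0,0,0.03]},{"gripper":17.5,"travel":[0,0,0],"twist":[0,0,0.03]},{"gripper":17.5,"travel":[0,0,0],"twist":[0,0,0.03]}]' 20; python3 -c "
from workcell import bot
print(bot.get_obs()['torque'])"
```

```text
time: 9.45
ee_pos: [0.4851, 0.0254, 0.0948]
tcp_rot: [180.0, -0.0, 138.0]
wrist_force: [1.4, 1.5, -0.4]
opening: 0.0174
grasp_force: 3.1
[ 0.30271183 -0.08932277  0.13327633]
```

```bash
python3 -m crank '[{"gripper":17.5,"travel":[0,0,0],"twist":[0,0,0.02]},{"gripper":17.5,"travel":[0,0,0],"twist":[0,0,0.02]}]' 20; python3 -c "
from workcell import bot
print(bot.get_obs()['torque'])";python3 -m crank '[{"gripper":17.5,"travel":[0,0,0],"twist":[0,0,0.02]}]' 20; python3 -c "
from workcell import bot
print(bot.get_obs()['torque'])"
```

```text
time: 9.7
ee_pos: [0.4852, 0.0254, 0.0948]
tcp_rot: [180.0, -0.0, 135.7]
wrist_force: [1.0, 2.3, -1.7]
opening: 0.0176
grasp_force: 3.4
[ 0.45116683 -0.09738654  0.11240337]
time: 9.82
ee_pos: [0.4852, 0.0254, 0.0947]
tcp_rot: [180.0, -0.0, 134.6]
wrist_force: [1.0, 2.5, -0.4]
opening: 0.0175
grasp_force: 3.3
[ 0.47894877 -0.14866129  0.04969531]
```

```bash
for i in 1 2; do python3 -m crank '[{"gripper":17.5,"travel":[0,0,0],"twist":[0,0,0.025]},{"gripper":17.5,"travel":[0,0,0],"twist":[0,0,0.025]},{"gripper":17.5,"travel":[0,0,0],"twist":[0,0,0.025]}]' 20; python3 -c "
from workcell import bot
print(bot.get_obs()['torque'])"; done
```

```text
time: 10.2
ee_pos: [0.4851, 0.0253, 0.0947]
tcp_rot: [180.0, -0.0, 130.2]
wrist_force: [1.7, 3.6, -1.0]
opening: 0.0176
grasp_force: 3.3
[ 0.77558589 -0.35175092  0.09154984]
time: 10.58
ee_pos: [0.4851, 0.0253, 0.0947]
tcp_rot: [180.0, -0.0, 125.9]
wrist_force: [2.1, 4.7, -3.2]
opening: 0.0174
grasp_force: 2.7
[ 0.95581543 -0.37053515  0.05439666]
```

Run:
```python
from h import *
import cv2
b=bot.camera("wrist")[:,:,::-1]; cv2.imwrite("pics/w_b.png",b)
a=cv2.imread("pics/w_a.png"); f=lambda x:cv2.resize(x[180:400,220:420],None,fx=2,fy=2,interpolation=cv2.INTER_CUBIC)
cv2.imwrite("pics/v9.png",np.hstack([f(a),f(b)]))
```

```text
(no output)
```

View pics/v9.png

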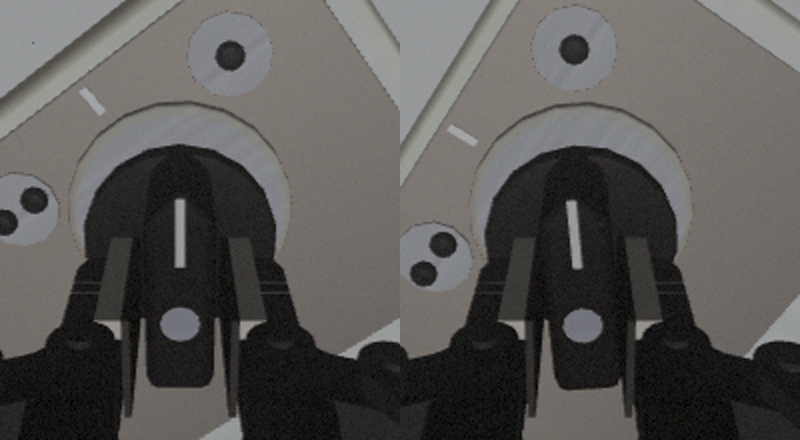

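The right half shows the bar (dot at (582,325)) lagging the fingers by about 0.12 rad and still at the same height, so it hasn't dropped yet. I'll keep turning and track the dot's row.

```bash
cat > dot.py <<'E'
from h import *
import cv2,sys
def dot(b):
    g=cv2.cvtColor(b,cv2.COLOR_RGB2GRAY)[300:385,285:340]
    n,l,st,ce=cv2.connectedComponentsWithStats((g>85).astype(np.uint8))
    return [(ce[i]+[285,300]).round(1).tolist()+[int(st[i,4])] for i in range(1,n) if 60<st[i,4]<600]
if __name__=="__main__":
    if len(sys.argv)>1: 
        for f in sys.argv[1:]: print(f,dot(cv2.imread(f)))
    o=bot.get_obs(); print("torque",o['torque'].round(2),"dot",dot(bot.camera("wrist")))
E
python3 dot.py pics/w_a.png pics/w_b.png
for i in 1 2; do python3 -m crank '[{"gripper":17.5,"travel":[0,0,0],"twist":[0,0,0.025]},{"gripper":17.5,"travel":[0,0,0],"twist":[0,0,0.025]}]' 20|egrep 'time|rot|force|open'; python3 dot.py; done
```

```text
pics/w_a.png [[309.6, 306.6, 80], [309.5, 341.6, 253]]
pics/w_b.png [[307.5, 306.8, 75], [310.8, 342.4, 253]]
torque [ 0.85 -0.37  0.07] dot [[307.6, 306.8, 74], [310.9, 342.4, 254]]
time: 10.92
tcp_rot: [-180.0, 0.0, 123.1]
wrist_force: [0.8, 1.7, -1.2]
opening: 0.0174
grasp_force: 1.1
torque [ 0.38 -0.25 -0.01] dot [[311.0, 333.4, 233]]
time: 11.22
tcp_rot: [180.0, 0.0, 120.2]
wrist_force: [1.6, 2.0, -1.4]
opening: 0.0174
grasp_force: 1.3
torque [ 0.41 -0.25  0.01] dot [[310.9, 333.5, 236]]
```

The dot jumped from row 342 to 333 and its area shrank, so the knob has dropped about 7 mm. Next I open, rise, and check its height.

```bash
python3 -m crank '[{"gripper":30,"travel":[0,0,0],"twist":[0,0,0]},{"gripper":50,"travel":[0,0,0],"twist":[0,0,0]},{"gripper":50,"travel":[0,0,0],"twist":[0,0,0]}]' 20|egrep 'force|open'; python3 dot.py; python3 -m crank '[{"gripper":50,"travel":[0,0,-15],"twist":[0,0,0]},{"gripper":50,"travel":[0,0,-30],"twist":[0,0,0]},{"gripper":50,"travel":[0,0,-50],"twist":[0,0,0]},{"gripper":40,"travel":[0,0,-50],"twist":[0,0,0]},{"gripper":10,"travel":[0,0,-35],"twist":[0,0,0]},{"gripper":0,"travel":[0,0,0],"twist":[0,0,-0.1]},{"gripper":0,"travel":[0,0,0],"twist":[0,0,0.1]}]' 30
python3 - <<'E'
from h import *
import cv2
c=cam("wrist");b=bot.camera("wrist")[:,:,::-1];cv2.imwrite("pics/w_c.png",b);sd=bot.camera("side")[:,:,::-1];cv2.imwrite("pics/s_c.png",sd)
g=lambda x:cv2.resize(x[150:250,220:330],(400,364),interpolation=cv2.INTER_CUBIC)
s=[ 0.5719,-0.0230,0.033]
p=proj("wrist",W(s,[-.085,.05,.12]),c)[0].astype(int); print(p)
w=cv2.resize(b[max(p[1]-60,0):p[1]+60,p[0]-66:p[0]+66],(400,364),interpolation=cv2.INTER_CUBIC)
cv2.imwrite("pics/v10.png",np.hstack([w,g(sd)]))
a=-.92; 
print("mark dist mm",[1000*np.hypot(48*np.cos(.94)-28*np.cos(x),48*np.sin(.94)-28*np.sin(x))/1000 for x in(.85,.92,1)])
E
```

```text
wrist_force: [0.2, -0.2, 0.5]
opening: 0.0504
grasp_force: 0.0
torque [-0.01  0.01  0.02] dot [[311.1, 333.7, 237]]
time: 12.58
ee_pos: [0.4853, 0.0252, 0.2764]
tcp_rot: [179.9, 0.1, 120.3]
wrist_force: [-0.4, -0.7, 0.0]
opening: 0.0
grasp_force: 0.0
[309 223]
mark dist mm [np.float64(20.270151791828283), np.float64(20.013435039498816), np.float64(20.12056034642602)]
```

View pics/v10.png

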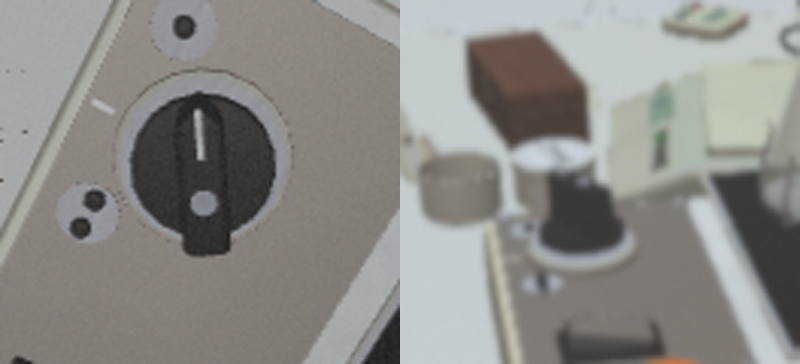

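The knob is fully down with its nose pointing at the one-pip plate (left half: nose (200,95), plate (183,28)), and it is released. Next is the switch.

```bash
python3 -m crank '[{"gripper":0,"travel":[0,0,0],"twist":[0,0,0.163]},{"gripper":0,"travel":[0,0,0],"twist":[0,0,0.163]},{"gripper":0,"travel":[0,0,0],"twist":[0,0,0.163]},{"gripper":0,"travel":[0,0,0],"twist":[0,0,0]},{"gripper":0,"travel":[-61.3,-7.8,0],"twist":[0,0,0]},{"gripper":0,"travel":[-61.3,-7.8,0],"twist":[0,0,0]},{"gripper":0,"travel":[0,0,50],"twist":[0,0,0]},{"gripper":0,"travel":[0,0,50],"twist":[0,0,0]},{"gripper":0,"travel":[0,0,50],"twist":[0,0,0]},{"gripper":0,"travel":[0,0,0],"twist":[0,0,0]}]' 20
```

```text
time: 13.92
ee_pos: [0.4722, -0.0975, 0.1219]
tcp_rot: [-179.7, -0.1, 92.5]
wrist_force: [-0.2, 0.2, 1.0]
opening: -0.0
grasp_force: 0.0
```

```bash
python3 -m crank '[{"gripper":0,"travel":[0,2,10],"twist":[0,0,0]},{"gripper":0,"travel":[0,0,10],"twist":[0,0,0]},{"gripper":0,"travel":[0,0,3],"twist":[0,0,0]},{"gripper":0,"travel":[0,0,0],"twist":[0,0,0]}]' 20;  for i in 1 2 3; do python3 -m crank '[{"gripper":0,"travel":[0,0,2],"twist":[0,0,0]},{"gripper":0,"travel":[0,0,0],"twist":[0,0,0]}]' 20|egrep 'ee_|wrist'; done
```

```text
time: 14.42
ee_pos: [0.4766, -0.0978, 0.1021]
tcp_rot: [180.0, 0.0, 92.3]
wrist_force: [-0.7, -0.7, -0.4]
opening: -0.0002
grasp_force: 0.0
ee_pos: [0.4765, -0.0978, 0.0999]
wrist_force: [-0.1, -0.3, 0.9]
ee_pos: [0.4763, -0.0978, 0.0976]
wrist_force: [0.2, -0.0, -0.2]
ee_pos: [0.4764, -0.0978, 0.0956]
wrist_force: [-0.0, -0.8, 0.1]
```

```bash
python3 -m crank '[{"gripper":0,"travel":[0,-2,0],"twist":[0,0,0]},{"gripper":0,"travel":[0,0,0],"twist":[0,0,0]}]' |egrep 'ee_|wrist';  for i in 1 2 3 4; do python3 -m crank '[{"gripper":0,"travel":[0,0,2],"twist":[0,0,0]},{"gripper":0,"travel":[0,0,0],"twist":[0,0,0]}]'|egrep 'ee_|wrist'; done
```

```text
ee_pos: [0.4743, -0.0979, 0.0959]
wrist_force: [-0.4, -0.6, -0.1]
ee_pos: [0.4744, -0.0979, 0.0936]
wrist_force: [0.4, 0.3, 0.9]
ee_pos: [0.4743, -0.0979, 0.0916]
wrist_force: [-0.0, 0.1, -0.9]
ee_pos: [0.4744, -0.0979, 0.0896]
wrist_force: [-0.2, 0.3, -0.1]
ee_pos: [0.4743, -0.0979, 0.0876]
wrist_force: [-0.0, -0.1, -0.5]
```

```bash
for i in 1 2 3 4 5; do python3 -m crank '[{"gripper":0,"travel":[0,0,2],"twist":[0,0,0]},{"gripper":0,"travel":[0,0,0],"twist":[0,0,0]}]'|egrep 'ee_|wrist'; done
```

```text
ee_pos: [0.4744, -0.0979, 0.0856]
wrist_force: [-1.2, -0.2, 0.4]
ee_pos: [0.4743, -0.0979, 0.0836]
wrist_force: [-0.3, -0.1, 0.6]
ee_pos: [0.4743, -0.0979, 0.0816]
wrist_force: [0.3, 0.1, -0.5]
ee_pos: [0.4743, -0.0979, 0.0796]
wrist_force: [-0.2, 0.6, 0.1]
ee_pos: [0.4743, -0.0979, 0.0776]
wrist_force: [0.1, 0.6, -0.1]
```

```bash
for i in 1 2 3 4 5 6; do python3 -m crank '[{"gripper":0,"travel":[0,0,1.5],"twist":[0,0,0]},{"gripper":0,"travel":[0,0,0],"twist":[0,0,0]}]'|egrep 'time|ee_|wrist'; done
```

```text
time: 17.92
ee_pos: [0.4743, -0.0979, 0.0761]
wrist_force: [0.7, -0.1, 0.5]
time: 18.18
ee_pos: [0.4743, -0.0979, 0.0747]
wrist_force: [0.2, 0.2, -0.2]
time: 18.42
ee_pos: [0.4743, -0.0979, 0.0733]
wrist_force: [-1.2, 0.5, 2.5]
time: 18.68
ee_pos: [0.4743, -0.0979, 0.0717]
wrist_force: [-2.4, 0.4, 2.4]
time: 18.92
ee_pos: [0.4745, -0.0979, 0.0701]
wrist_force: [-0.3, -0.3, 0.7]
time: 19.18
ee_pos: [0.4742, -0.0979, 0.069]
wrist_force: [-4.8, 0.1, 6.0]
```

```bash
for i in 1 2 3; do python3 -m crank '[{"gripper":0,"travel":[0,0,1],"twist":[0,0,0]},{"gripper":0,"travel":[0,0,0],"twist":[0,0,0]}]'|egrep 'time|ee_|wrist'; done
```

```text
time: 19.42
ee_pos: [0.4739, -0.0979, 0.068]
wrist_force: [-5.5, -0.0, 7.4]
time: 19.68
ee_pos: [0.474, -0.0979, 0.0677]
wrist_force: [-8.5, 0.2, 12.9]
time: 19.92
ee_pos: [0.4741, -0.098, 0.0676]
wrist_force: [-10.8, 0.5, 19.7]
```

```bash
python3 -m crank '[{"gripper":0,"travel":[0,0,-10],"twist":[0,0,0]},{"gripper":0,"travel":[0,0,-40],"twist":[0,0,0]},{"gripper":0,"travel":[0,0,-50],"twist":[0,0,0]},{"gripper":0,"travel":[0,0,-50],"twist":[0,0,0]},{"gripper":0,"travel":[0,0,0],"twist":[0,0,0]},{"gripper":0,"travel":[0,0,0],"twist":[0,0,0]}]'
python3 - <<'E'
from h import *
import cv2
a=cv2.cvtColor(cv2.imread("pics/side0.png"),cv2.COLOR_BGR2GRAY);b=cv2.cvtColor(bot.camera("side"),cv2.COLOR_RGB2GRAY)
for im in(a,b):
    print("col 268",im[232:254,268].tolist(),"col 287",im[232:254,287].tolist())
c=cam("wrist"); w=bot.camera("wrist")[:,:,::-1]; cv2.imwrite("pics/w_d.png",w)
s=[.5719,-.023,.033]
# rocker surface ends for on/off
for t in (0,.36):
    d=.0075/ .36*2*(t-.18)*.5*.36/ .36
    print(t,proj("side",W(s,[[-.108,-.072,.09-.0042*np.sign(t-.18)],[-.062,-.072,.09+.0042*np.sign(t-.18)]])).round(1).tolist())
E
```

```text
time: 20.68
ee_pos: [0.4747, -0.0979, 0.2152]
tcp_rot: [-180.0, -0.0, 92.3]
wrist_force: [-0.0, -0.1, 0.0]
opening: 0.0002
grasp_force: 0.0
col 268 [122, 122, 122, 120, 118, 116, 116, 117, 115, 105, 91, 80, 75, 72, 65, 61, 60, 70, 91, 110, 121, 121] col 287 [121, 121, 122, 120, 117, 115, 113, 114, 116, 116, 108, 94, 78, 66, 60, 67, 90, 113, 127, 136, 140, 140]
col 268 [127, 126, 126, 126, 127, 127, 128, 127, 124, 122, 122, 117, 109, 95, 82, 70, 65, 72, 95, 114, 124, 126] col 287 [125, 125, 122, 119, 120, 121, 121, 117, 104, 87, 77, 72, 67, 61, 61, 70, 93, 116, 133, 141, 145, 144]
0 [[265.1, 240.7], [288.6, 242.2]]
0.36 [[265.3, 244.6], [288.5, 238.4]]
```

The side camera shows the rocker has flipped: its near end is about 3 px lower and its far end about 3 px higher. The arm is clear, so I'm handing in.

```bash
python3 -c "
from workcell import bot
print(bot.job_done())"
```

```text
the job is handed in; nothing more can be done
None
```

I handed the job in after about 21 s of robot time: the knob dropped fully home at the one-pip mark, the rocker is pressed on, the flasks were not touched and the arm is clear; the hand-in gave no verdict.

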